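# Load the carrier from the capper and hold it ready over the sample changer

### The arm

A 6-joint arm with a two-finger parallel gripper is mounted at the origin on a cart in front of the work surface, level with it; the furniture and walls round the work are solid. World frame = base frame: x ahead of the robot, y to its left, z up, the work surface at z = 0. Lengths are in m, angles in degrees, forces in N, time in s.
With the tool pointing down it reaches from about 0.25 to 0.8 m from the base axis. Payload 8.5 kg.
Tool frame: the origin (TCP) lies between the finger pads; the fingertips stand 19 mm ahead of it and the grasp point (between the pads) is the TCP (bot.tip_extent is the distance from the TCP to the fingertips, in m); y points along the fingers, z is the direction in which the jaws open and shut, and the axes are right-handed (so a half turn about y gives the same grasp; the last joint's range is limited). The gripper opens to 85 mm and grips with 20 to 120 N. Pads are 22 mm wide; open, the fingers measure 114 mm over their backs; the gripper's body (76 mm by 85 mm) begins 54 mm behind the grasp point. The pads swing forward as they close: fully open they stand 13 mm farther back than shut.
Start: joints at [74.656, 13.648, -0.773, 75.585, 0, 90], TCP at [0.139, 0.506, 0.22] pointing down, gripper open.
Joint ranges: [-152.45, 152.45], [-59.26, 108.67], [-65.41, 83.53], [-104.44, 129.93], [-82.83, 76.93], [-180, 180]. Speed limits (degrees/s): [127.2, 127.2, 159.86, 180, 180, 180].

### API

Orientations are given as [roll, pitch, yaw] about the fixed x, y, z axes, in that order (R = Rz(yaw) Ry(pitch) Rx(roll)).
In Python, from bench import bot, cams, order gives the robot as it stands.
- The arm moves only by the tool arm_command, never from a script. Its argument "moves" is a list of rows, each a list of 3 entries, a list of its own where there are three numbers: the opening, from -1 (shut) to 1 (fully open), then the shift along the world's x, y, z normalised to -1 to 1, where 1 is 20 mm, then the turn, a rotation vector about the world's x, y, z normalised to -1 to 1, where 1 is 60 degrees. A call has 1 to 20 rows; each row shifts and turns the commanded pose from where the row before left it; what a row does not reach is not made up. A row lasts 1/12 s, in which the tool goes at most 41.7 mm and 7.16 degrees, less where a joint would pass 70% of its speed; a pose out of reach is approached as far as the arm can. A call with a number of a shift or a turn outside -1 to 1 is refused whole. A call with a gripper value outside its range is refused whole. The fingers move at their own pace and stop on an object; the grip force is fixed at half the most. Time passes only in rows, so rows that do not move let the fingers close. It gives the time, the measured TCP pose, the force and the opening at its end, in the units of the state.
- bot.observe(): the state, without advancing time (a new reading comes with each control period).
- cams.camera(name): name is "scene" or "top"; returns a dict with "image" (420x560x3 uint8, red, green, blue), "mtx" (3x3 intrinsics, pixels), "camera_from_world" (4x4, takes a point from world to camera coordinates). Camera axes: x right, y down, z forward; pixel columns grow to the right and rows downward; lengths in m; the calibration is good to about 2 mm. A picture is of the moment at which its call begins. There is no depth.
- order.job_done(): hands the job in, once; it reports no verdict.
The state is a dict: "time": time; "qpos": joint angles; "joint_vel": joint speeds; "effort": joint torques, N m; "position": TCP position; "tcp_rot": TCP orientation; "ft_force": force on the tool from outside, world axes, zero at the start; "ft_torque": the same for the moment, N m; "opening": opening from 0.0 (shut) to 1.0 (fully open).
Only numpy, scipy, OpenCV 4.12 (cv2) and the standard library are available. Lean on these libraries where they do the work, as an engineer would, in place of code of your own. Each camera call takes 0.05 s, during which the arm holds its last target. There are 200 camera calls.

### The job

The capper has finished two more vials: collect them upright from its catch tray into the two free holes of the vial carrier, with the carrier standing on the bench. Then lift the full carrier by its blue grip, carry it over the bottles and the pipette bulb without disturbing them, and hold it level and still over the sample changer's nest, lined up with it and about 15 mm above its rim without touching it. The changer's drive is not released yet, so do not set the carrier down: finish while still holding it there with all four vials in it.

Things in the scene. Friction and masses are not known exactly. Their poses are not given: they have to be found in the camera images.
- vial_1_mid (a point): centre (half-way up) of an upright screw vial with white body, white cap; body 20 mm across, cap 18 mm across on its top 12 mm, 65 mm tall, 14 g. Two of the four vials stand loose in the catch tray, two already stand in the carrier; which ones varies
- vial_2_mid (a point): centre (half-way up) of an upright screw vial with brown body, white cap; body 20 mm across, cap 18 mm across on its top 12 mm, 65 mm tall, 14 g. Two of the four vials stand loose in the catch tray, two already stand in the carrier; which ones varies
- vial_3_mid (a point): centre (half-way up) of an upright screw vial with white body, red cap; body 20 mm across, cap 18 mm across on its top 12 mm, 65 mm tall, 14 g. Two of the four vials stand loose in the catch tray, two already stand in the carrier; which ones varies
- vial_4_mid (a point): centre (half-way up) of an upright screw vial with brown body, white cap; body 20 mm across, cap 18 mm across on its top 12 mm, 65 mm tall, 14 g. Two of the four vials stand loose in the catch tray, two already stand in the carrier; which ones varies
- carrier_grip (a point): middle of the blue grip block of the loose vial carrier, 75 mm above the carrier's underside. The carrier is a low white rack on an aluminium plate, 174 mm long (its x axis) and 44 mm wide (its y axis), about 0.22 kg empty, with one row of four 24 mm holes along x. The grip block stands on a post at its middle: 32 mm along x, 14 mm thick along y, 22 mm tall, its top 86 mm above the underside; it is meant to be pinched across its 14 mm
- carrier_foot (a point): centre of the carrier's underside; axes as the carrier
- carrier: the vial carrier as a whole, origin at the centre of its underside, axes as above
- hole_1 (a point): middle of the carrier's hole at x = -70 mm from its centre, at the level of the upper plate's top (32 mm above the underside); the hole is 24 mm wide and goes through the upper plate (8 mm thick); the floor on which a vial stands is 26 mm lower, so that a seated vial's centre is 38.5 mm above the carrier's underside. Free at the start
- hole_2 (a point): middle of the carrier's hole at x = -38 mm from its centre, at the level of the upper plate's top (32 mm above the underside); the hole is 24 mm wide and goes through the upper plate (8 mm thick); the floor on which a vial stands is 26 mm lower, so that a seated vial's centre is 38.5 mm above the carrier's underside. Free at the start
- hole_3 (a point): middle of the carrier's hole at x = 38 mm from its centre, at the level of the upper plate's top (32 mm above the underside); the hole is 24 mm wide and goes through the upper plate (8 mm thick); the floor on which a vial stands is 26 mm lower, so that a seated vial's centre is 38.5 mm above the carrier's underside. Holds a vial at the start
- hole_4 (a point): middle of the carrier's hole at x = 70 mm from its centre, at the level of the upper plate's top (32 mm above the underside); the hole is 24 mm wide and goes through the upper plate (8 mm thick); the floor on which a vial stands is 26 mm lower, so that a seated vial's centre is 38.5 mm above the carrier's underside. Holds a vial at the start
- capper: the fixed vial capping machine: a white housing 0.21 m tall with a steel bowl of caps on top (up to 0.26 m); its front is joined by a short lane to a shallow open catch tray with a grey floor, 155 mm (x) by 150 mm (y), rim 20 mm high, floor 6 mm above the bench. Origin on the bench under the tray's centre; x points from the tray to the housing, whose front is 150 mm from the origin
- sampler: the fixed sample changer: a low white base with two steel rails along its x axis, a carriage on them, and a white tower 150 mm tall (a needle arm up to 225 mm on it) that begins 148 mm from the origin on the +x side. Origin on the bench under the middle of the rails
- nest (a point): centre of the nest on the sample changer's carriage, at the top of the nest's rim, 72 mm above the bench. The nest is an open rectangular seat of blue guide strips with flared upper edges, 180 mm along its x axis by 50 mm along its y axis inside, floor 20 mm under this point; the carrier fits in it lengthwise, either way round. The carriage stands anywhere over 40 mm along its rails (friction 25 N)
- bottle_std: small pale grey bottle with a blue and white label, 48 mm across, 105 mm tall, origin at the centre of its underside; loose, stands between carrier and sample changer
- bottle_buffer: white plastic bottle with a blue cap, 56 mm across, 125 mm tall, origin at the centre of its underside; loose, stands between carrier and sample changer
- pipette_bulb: red rubber pipette bulb, 54 mm across, 88 mm tall, origin at the centre of its underside; loose, stands between carrier and sample changer
Mind the look-alikes: they are no part of the job. Leave any green look-alike of the part that bears vial_2_mid alone. What is shaped like the part that bears vial_1_mid but green is not meant.

How it is judged:
By the outcome, as a careful person would: the job done as asked, in the order asked, and still so for the second after the job is handed in, while the arm keeps its last pose, push and grip.
It also fails if it takes over 64 s, if anything falls off the work surface, if the arm or the gripper's body presses on something with over 40 N, if the wrist force passes 120 N, or if a joint passes its speed limit or range.

## Working session

There is one attempt and no reset: what is moved stays moved. The work goes in short steps, Python scripts to look and compute and a tool call to move; the robot and the scene stay as the last step left them, time stands still between calls to the robot, and variables do not carry over. Pictures are saved under pics/ and viewed, about 8 in all and at most 12, crops included, and the job is handed in when it is done.

Besides the shell and the picture viewer there is one more tool, called after "Emit:" as name([rows], argument=value, ...), one row to a line, values as JSON. arm_command: Moves the arm, as the interface text tells. Scaled input: -1 to 1 covers 20 mm each way for a shift and 60 degrees each way for a turn. Its arguments: {"type":"object","properties":{"moves":{"type":"array","items":{"type":"array"}}},"required":["moves"]}

```bash
mkdir -p pics; ls
cat > h.py <<'E'
import numpy as np, cv2
from bench import bot, cams, order
def snap(n):
    c=cams.camera(n); np.savez(f'pics/{n}.npz',**c); return c
def save(img,name,s=1):
    cv2.imwrite('pics/'+name,cv2.resize(img,None,fx=s,fy=s,interpolation=cv2.INTER_CUBIC)[...,::-1])
def load(n): return np.load(f'pics/{n}.npz')
def proj(c,p):
    q=c['camera_from_world']@np.append(p,1); v=c['mtx']@q[:3]; return v[:2]/v[2]
def ray(c,u,v):
    T=np.linalg.inv(c['camera_from_world']); d=T[:3,:3]@np.linalg.inv(c['mtx'])@[u,v,1]; return T[:3,3],d
def atz(c,u,v,z):
    o,d=ray(c,u,v); return o+d*(z-o[2])/d[2]
E
python3 - <<'E'
from h import *
for n in('scene','top'):
    c=snap(n); save(c['image'],n+'0.png',1.4); print(n,c['mtx'].round(1).tolist(),np.linalg.inv(c['camera_from_world']).round(3).tolist())
print(bot.observe())
E
```

```text
pics
scene [[503.9, 0.0, 281.9], [0.0, 503.9, 208.2], [0.0, 0.0, 1.0]] [[0.426, -0.642, 0.638, -0.125], [-0.905, -0.3, 0.303, -0.366], [-0.003, -0.706, -0.708, 0.737], [0.0, 0.0, 0.0, 1.0]]
top [[446.5, 0.0, 286.5], [0.0, 446.5, 203.4], [0.0, 0.0, 1.0]] [[0.021, -0.998, 0.063, 0.466], [-1.0, -0.021, -0.002, -0.049], [0.003, -0.063, -0.998, 1.018], [0.0, 0.0, 0.0, 1.0]]
{'time': 0.1, 'qpos': array([ 7.46560670e+01,  1.36770351e+01, -8.11195198e-01,  7.55854041e+01,
       -2.49417100e-04,  8.99994544e+01]), 'joint_vel': array([-0.03288218, -0.0305529 ,  0.00765627, -0.09086036, -0.02945757,
       -0.01359027]), 'effort': array([-5.70863704e-04, -5.39720643e+01,  3.47001922e+01,  1.34534121e-02,
       -1.48193303e-04,  6.81716710e-07]), 'position': array([0.13882008, 0.50591107, 0.2198526 ]), 'tcp_rot': array([-9.00736343e+01, -2.48715761e-04, -1.53433872e+01]), 'ft_force': array([-0.23728842,  0.43545472,  0.75602576]), 'ft_torque': array([-0.04529044,  0.00170186,  0.04071912]), 'opening': 1.0018397692005943}
```

View pics/top0.png

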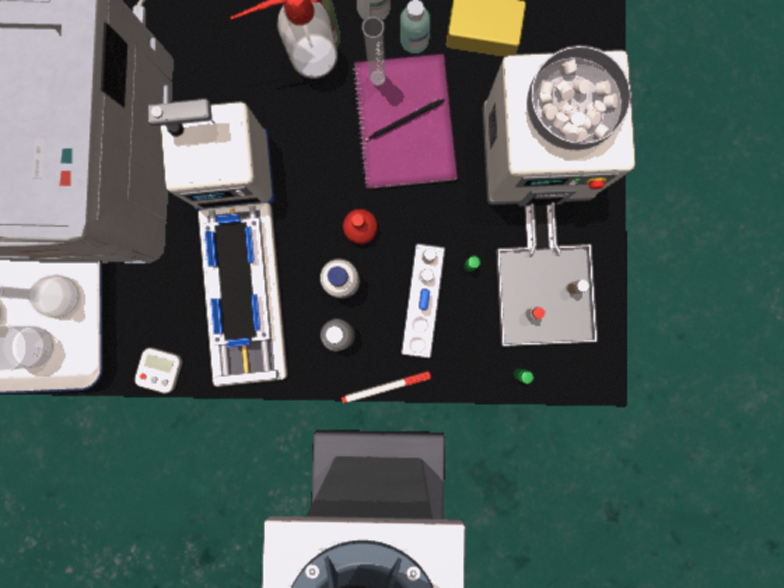

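View pics/scene0.png

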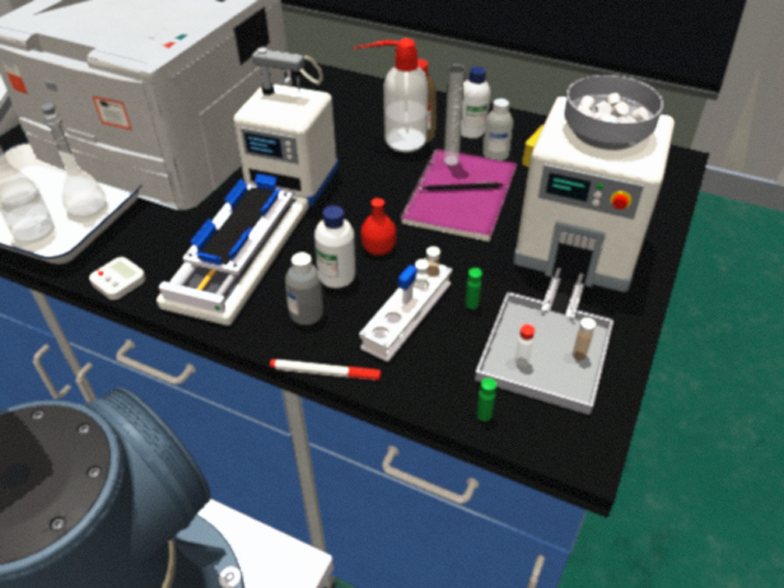

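Top picture (at 1.4x): the catch tray holds a white vial with red cap at (538,313) and a brown vial with white cap at (580,287). Both match the task. The green look-alikes at (473,263) and (526,377) stand outside the tray and are to be left alone. The carrier is around (424,300) with its free holes at the near end. The nest is around (233,280). I'll confirm in an enlarged crop.

Run:
```python
from h import *
c=load('top'); im=c['image']
save(im[165:260,270:440],'c1.png',4.6)
save(im[135:285,130:290],'c2.png',3.9)
```

```text
(no output)
```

View pics/c1.png

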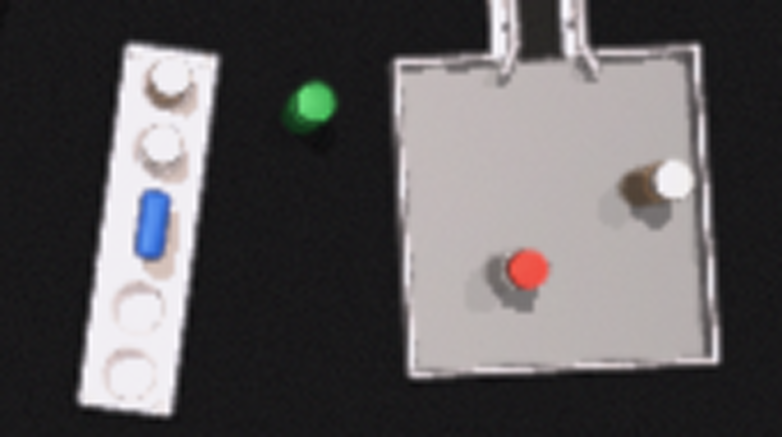

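View pics/c2.png

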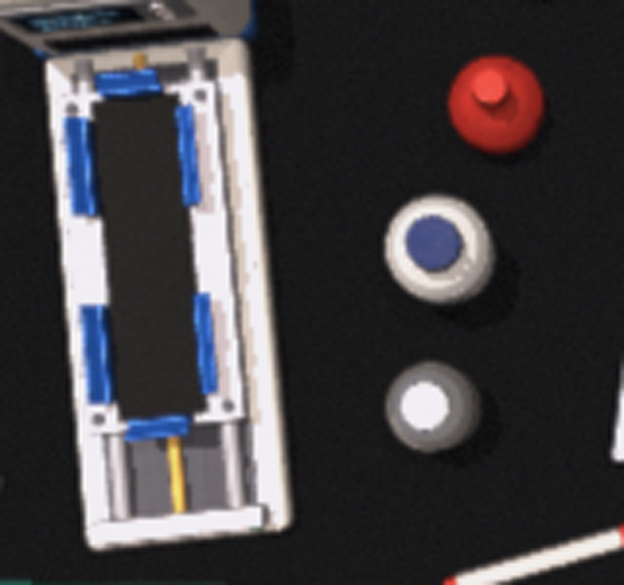

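Crop 1 confirms both vials in the tray: red cap at (528,270), and brown with white cap at (675,179). The green one at (315,103) is not in the tray. Crop 2 shows the nest strips with ends at (128,83) and (157,428).

Run:
```python
from h import *
c=load('top'); s=load('scene')
def P(x,y,z,k):
    sc,x0,y0=((4.6,270,165),(3.9,130,135))[k]
    return atz(c,(x+.5)/sc-.5+x0,(y+.5)/sc-.5+y0,z)
def show(n,p): print(n,(p*1000).round(1),'scene x1.4',(proj(s,p)*1.4).round(0))
show('red cap',P(528,270,.071,0)); show('brown cap',P(675,179,.071,0)); show('brown base',P(640,190,.006,0))
show('green',P(315,103,.065,0))
K=[P(*q,.032,0) for q in((126,45),(218,57),(172,415),(79,403))]
show('carrier',sum(K)/4); ax=(K[0]+K[1]-K[2]-K[3]); print('L',np.linalg.norm(ax)/2,'W',np.linalg.norm(K[0]-K[1]),'yaw',np.degrees(np.arctan2(ax[1],ax[0])))
show('grip',P(153,225,.086,0)); show('h2',P(139,308,.032,0)); show('h1',P(130,375,.032,0))
show('v4 cap',P(175,80,.071,0)); show('v3cap',P(163,145,.071,0))
T=[P(*q,.02,0) for q in((395,62),(698,48),(717,360),(410,373))]; show('tray',sum(T)/4); print('tray',np.linalg.norm(T[0]-T[1]),np.linalg.norm(T[1]-T[2]))
N=[P(*q,.072,1) for q in((128,83),(157,428),(82,165),(188,157),(96,352),(205,343))]
show('nest',(N[0]+N[1])/2); show('nest2',sum(N[2:])/4)
for a,b in((0,1),(4,2),(5,3),(2,3),(4,5)):
    d=N[a]-N[b]; print(np.linalg.norm(d),np.degrees(np.arctan2(d[1],d[0])))
show('buffer',P(433,243,.125,1));show('std',P(424,405,.105,1));show('bulb',P(492,87,.088,1))
```

```text
red cap [ 487.3 -258.9   71. ] scene x1.4 [526. 327.]
brown cap [ 530.7 -326.6   71. ] scene x1.4 [587. 321.]
brown base [ 529.4 -328.4    6. ] scene x1.4 [579. 355.]
green [ 563.1 -160.4   65. ] scene x1.4 [474. 271.]
carrier [504.  -85.3  32. ] scene x1.4 [406. 298.]
L 0.17345915263468523 W 0.04478589044143949 yaw -6.335800389609741
grip [503.8 -85.2  86. ] scene x1.4 [407. 270.]
h2 [466.1 -81.3  32. ] scene x1.4 [392. 316.]
h1 [434.1 -77.6  32. ] scene x1.4 [379. 331.]
v4 cap [571.8 -94.7  71. ] scene x1.4 [433. 250.]
v3cap [541.5 -89.7  71. ] scene x1.4 [421. 262.]
tray [ 517.9 -283.2   20. ] scene x1.4 [545. 343.]
tray 0.14850324346181693 0.1521929516257672
nest [527.3 204.8  72. ] scene x1.4 [237. 211.]
nest2 [527.6 204.7  72. ] scene x1.4 [238. 211.]
0.1890665133964075 6.932755588489867
0.10237369053362191 -173.47815790850225
0.10203482261084583 -172.76299153512372
0.057896885096763516 95.55715614759042
0.05916557768563708 95.91373116462651
buffer [532.9  41.7 125. ] scene x1.4 [332. 210.]
std [449.4  46.1 105. ] scene x1.4 [300. 257.]
bulb [620.5  15.9  88. ] scene x1.4 [377. 201.]
```

Both cameras agree on all the measured points, and the known sizes match. I'll move above the red-capped vial.

Emit:
arm_command([
  [0, [0.45, -1, 0], [0, 0, 0.05]],
  [0, [0.45, -1, 0], [0, 0, 0.05]],
  [0, [0.45, -1, 0], [0, 0, 0.05]],
  [0, [0.45, -1, 0], [0, 0, 0]],
  [0, [0.45, -1, 0], [0, 0, 0]],
  [0, [0.45, -1, 0], [0, 0, 0]],
  [0, [0.45, -1, 0], [0, 0, 0]],
  [0, [0.45, -1, 0], [0, 0, 0]],
  [0, [0.45, -1, 0], [0, 0, 0]],
  [0, [0.45, -1, 0], [0, 0, 0]],
  [0, [0.45, -1, 0], [0, 0, 0]],
  [0, [0.45, -1, 0], [0, 0, 0]],
  [0, [0.45, -1, 0], [0, 0, 0]],
  [0, [0.45, -1, 0], [0, 0, 0]],
  [0, [0.45, -1, 0], [0, 0, 0]],
  [0, [0.45, -1, 0], [0, 0, 0]],
  [0, [0.45, -1, 0], [0, 0, 0]],
  [0, [0.45, -1, 0], [0, 0, 0]],
  [0, [0.45, -1, 0], [0, 0, 0]],
  [0, [0.45, -1, 0], [0, 0, 0]],
])

```text
time: 1.77
position: [0.319, 0.1052, 0.2203]
tcp_rot: [-90.0, 0.0, -6.3]
ft_force: [0.9, 0.2, -0.2]
opening: 0.504
```

Emit:
arm_command([
  [0, [0.45, -1, 0], [0, 0, 0]],
  [0, [0.45, -1, 0], [0, 0, 0]],
  [0, [0.45, -1, 0], [0, 0, 0]],
  [0, [0.45, -1, 0], [0, 0, 0]],
  [0, [0.45, -1, 0], [0, 0, 0]],
  [0, [0.45, -1, 0], [0, 0, 0]],
  [0, [0.45, -1, 0], [0, 0, 0]],
  [0, [0.45, -1, 0], [0, 0, 0]],
  [0, [0.45, -1, 0], [0, 0, 0]],
  [0, [0.45, -1, 0], [0, 0, 0]],
  [0, [0.45, -1, 0], [0, 0, 0]],
  [0, [0.45, -1, 0], [0, 0, 0]],
  [0, [0.45, -1, 0], [0, 0, 0]],
  [0, [0.45, -1, 0], [0, 0, 0]],
  [0, [0.45, -1, 0], [0, 0, 0]],
  [0, [0.45, -1, 0], [0, 0, 0]],
  [0, [0.45, -1, 0], [0, 0, 0]],
  [0, [0.5, -0.8, 0], [0, 0, 0]],
  [0, [0, 0, 0], [0, 0, 0]],
  [0, [0, 0, 0], [0, 0, 0]],
])

```text
time: 3.43
position: [0.4818, -0.2502, 0.2196]
tcp_rot: [-90.0, 0.1, -6.4]
ft_force: [-0.2, 0.9, -0.7]
opening: 0.502
```

Emit:
arm_command([
  [0, [0.27, -0.43, 0], [0, 0, 0]],
  [0, [0, 0, -1], [0, 0, 0]],
  [0, [0, 0, -1], [0, 0, 0]],
  [0, [0, 0, -1], [0, 0, 0]],
  [0, [0, 0, -1], [0, 0, 0]],
  [0, [0, 0, -0.6], [0, 0, 0]],
  [0, [0, 0, 0], [0, 0, 0]],
  [0, [0, 0, 0], [0, 0, 0]],
])

```text
time: 4.1
position: [0.487, -0.2579, 0.1283]
tcp_rot: [-90.0, 0.1, -6.3]
ft_force: [-0.3, -0.5, -0.1]
opening: 0.504
```

Run:
```python
from h import *
a=snap('scene');b=snap('top')
A=cv2.resize(a['image'][180:300,320:450],None,fx=3,fy=3,interpolation=cv2.INTER_CUBIC)
B=cv2.resize(b['image'][150:270,310:440],None,fx=3,fy=3,interpolation=cv2.INTER_CUBIC)
save(np.hstack([A,B]),'d1.png')
```

```text
(no output)
```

View pics/d1.png

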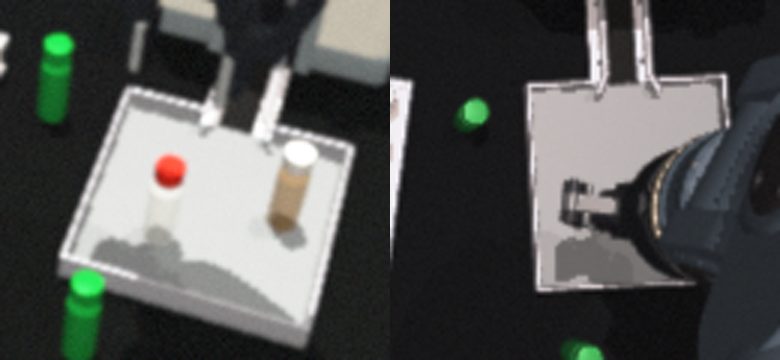

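The red-capped vial stands untouched between the jaws' planes, and the gripper hovers over it. Next I descend and grip.

Emit:
arm_command([
  [0, [0, -0.03, -0.7], [0, 0, 0]],
  [0, [0, 0, -1], [0, 0, 0]],
  [0, [0, 0, -1], [0, 0, 0]],
  [0, [0, 0, -1], [0, 0, 0]],
  [0, [0, 0, 0], [0, 0, 0]],
  [-1, [0, 0, 0], [0, 0, 0]],
  [-1, [0, 0, 0], [0, 0, 0]],
  [-1, [0, 0, 0], [0, 0, 0]],
  [-1, [0, 0, 0], [0, 0, 0]],
  [-1, [0, 0, 0], [0, 0, 0]],
  [-1, [0, 0, 0], [0, 0, 0]],
  [-1, [0, 0, 0], [0, 0, 0]],
  [-1, [0, 0, 0], [0, 0, 0]],
])

```text
time: 5.28
position: [0.4885, -0.2596, 0.0561]
tcp_rot: [-90.1, -0.2, -6.3]
ft_force: [-0.1, -0.5, 6.5]
opening: 0.153
```

Run:
```python
from h import *
a=snap('scene');b=snap('top'); o=bot.observe(); print(o['opening'],o['ft_force'],o['position'])
A=cv2.resize(a['image'][180:300,320:450],None,fx=3,fy=3,interpolation=cv2.INTER_CUBIC)
B=cv2.resize(b['image'][150:270,310:440],None,fx=3,fy=3,interpolation=cv2.INTER_CUBIC)
save(np.hstack([A,B]),'d2.png')
```

```text
0.1529325380324093 [-0.0409719  -0.15098644  6.37468304] [ 0.48847596 -0.25957227  0.05613823]
```

View pics/d2.png

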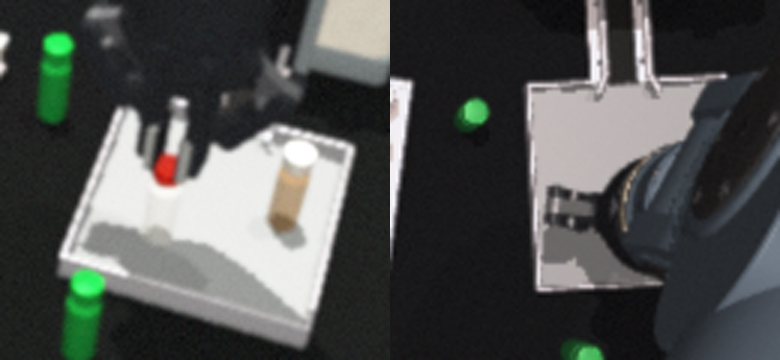

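Run:
```python
from h import *
a=load('scene')
for z in(.037,.056,.071): 
  for dy in(-.012,0,.012): print(z,dy,((proj(a,[.4885,-.2596+dy,z])-[320,180])*3).round())
print('base',((proj(a,[.4873,-.2589,.006])-[320,180])*3).round(),bot.tip_extent)
save(a['image'][200:270,345:415],'d3.png',8)
```

```text
0.037 -0.012 [180. 203.]
0.037 0 [161. 197.]
0.037 0.012 [142. 191.]
0.056 -0.012 [184. 183.]
0.056 0 [165. 176.]
0.056 0.012 [146. 170.]
0.071 -0.012 [188. 166.]
0.071 0 [168. 159.]
0.071 0.012 [149. 153.]
base [153. 231.] 0.019
```

View pics/d3.png

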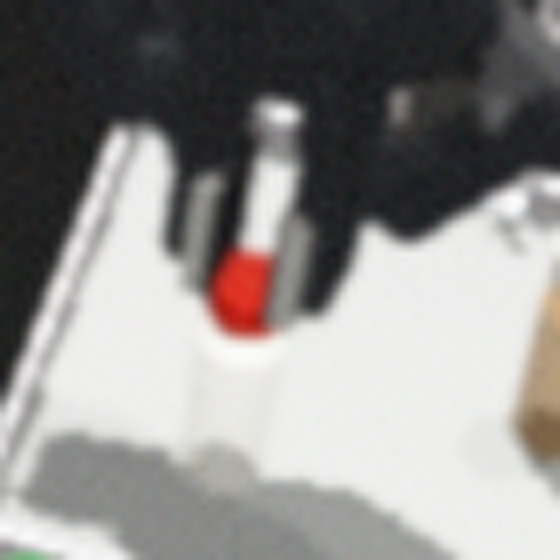

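Run:
```python
from h import *
b=load('top')
for n,p in(('d1',(.487,-.2579,.1283)),('d2',(.4885,-.2596,.056))):
  for dz in(-.019,0,.05):
    for dy in(0,.03): print(n,dz,dy,((proj(b,np.add(p,[0,dy,dz]))-[310,150])*3+[390,0]).round())
save(b['image'][190:250,350:420],'d4.png',8)
```

```text
d1 -0.019 0 [624. 219.]
d1 -0.019 0.03 [580. 218.]
d1 0 0 [631. 219.]
d1 0 0.03 [586. 218.]
d1 0.05 0 [649. 217.]
d1 0.05 0.03 [602. 216.]
d2 -0.019 0 [604. 219.]
d2 -0.019 0.03 [563. 218.]
d2 0 0 [609. 219.]
d2 0 0.03 [568. 218.]
d2 0.05 0 [626. 217.]
d2 0.05 0.03 [582. 216.]
```

View pics/d4.png

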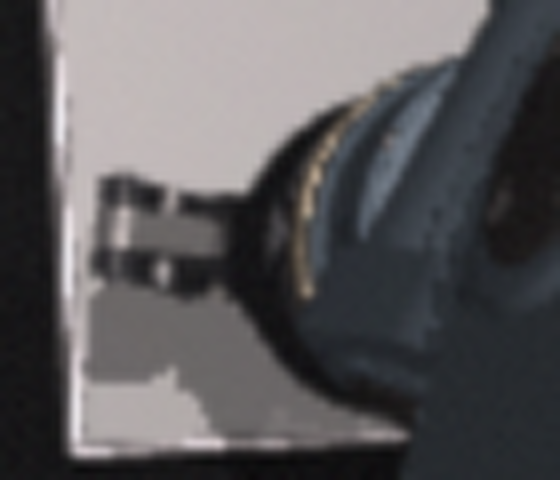

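Top view: the finger linkage sits slightly towards +x of where I predicted, and the scene view shows the fingertips around the cap. The vial hasn't been displaced. I'll test the grip with a small lift and track the red cap numerically.

Emit:
arm_command([
  [-1, [0, 0, 0.25], [0, 0, 0]],
  [-1, [0, 0, 0], [0, 0, 0]],
  [-1, [0, 0, 0], [0, 0, 0]],
])

```text
time: 5.63
position: [0.4876, -0.2591, 0.0601]
tcp_rot: [-90.0, -0.1, -6.3]
ft_force: [0.1, 0.2, -0.9]
opening: 0.158
```

```bash
cat >> h.py <<'E'
def blob(im,x0,x1,y0,y1,f):
    I=im[y0:y1,x0:x1].astype(int); m=f(I[...,0],I[...,1],I[...,2]); y,x=np.nonzero(m); return x.mean()+x0,y.mean()+y0,m.sum()
red=lambda r,g,b:(r>130)&(g<110)&(b<110)
E
python3 - <<'E'
from h import *
print(blob(load('scene')['image'],345,415,200,270,red)); a=snap('scene'); print(blob(a['image'],345,415,200,270,red))
for z in(.071,.075): print(proj(a,[.4873,-.2589,z]))
o=bot.observe();print(o['opening'],o['ft_force'],o['position'])
E
```

```text
(np.float64(375.04347826086956), np.float64(236.15942028985506), np.int64(69))
(np.float64(375.4507042253521), np.float64(235.19718309859155), np.int64(71))
[375.430386   233.48961647]
[375.7204242  231.97433472]
0.15731427686078242 [ 0.68696335 -0.3269238  -0.36079157] [ 0.48743532 -0.25904491  0.05971833]
```

Emit:
arm_command([
  [-1, [0, 0, 0.5], [0, 0, 0]],
  [-1, [0, 0, 1], [0, 0, 0]],
  [-1, [0, 0, 1], [0, 0, 0]],
  [-1, [0, 0, 1], [0, 0, 0]],
  [-1, [0, 0, 0], [0, 0, 0]],
  [-1, [0, 0, 0], [0, 0, 0]],
])

```text
time: 6.18
position: [0.488, -0.2593, 0.1308]
tcp_rot: [-90.1, -0.1, -6.3]
ft_force: [-0.3, -0.3, -0.5]
opening: 0.155
```

Run:
```python
from h import *
a=snap('scene'); print(blob(a['image'],345,415,180,270,red))
o=bot.observe();p=o['position'];print(o['opening'],o['ft_force'],p)
for d in(.009,.015): print(proj(a,p+[0,0,d]))
A=cv2.resize(a['image'][170:270,335:435],None,fx=5,fy=5,interpolation=cv2.INTER_CUBIC)
save(A,'e1.png')
```

```text
(np.float64(380.3611111111111), np.float64(207.05555555555554), np.int64(72))
0.15882020883547263 [ 0.20706332 -0.36974225 -0.34604642] [ 0.48733991 -0.25898637  0.12968678]
[380.65638705 206.48315318]
[381.1432759 203.9409351]
```

View pics/e1.png

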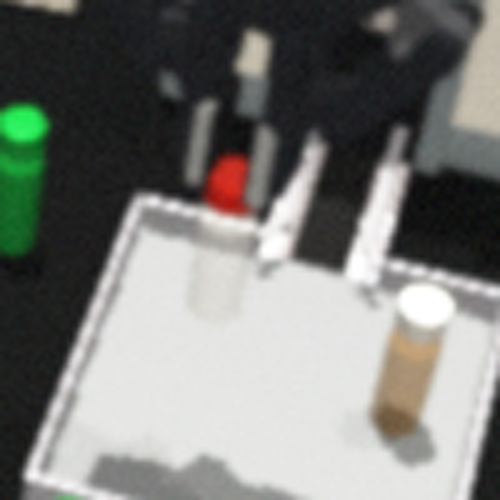

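The vial is held upright at cap px (380,207), as predicted. Next is the move over hole_2.

Emit:
arm_command([
  [-1, [-0.06, 0.5, 0.1], [0, 0, 0]],
  [-1, [-0.12, 1, 0], [0, 0, 0]],
  [-1, [-0.12, 1, 0], [0, 0, 0]],
  [-1, [-0.12, 1, 0], [0, 0, 0]],
  [-1, [-0.12, 1, 0], [0, 0, 0]],
  [-1, [-0.12, 1, 0], [0, 0, 0]],
  [-1, [-0.12, 1, 0], [0, 0, 0]],
  [-1, [-0.12, 1, 0], [0, 0, 0]],
  [-1, [-0.12, 0.9, 0], [0, 0, 0]],
  [-1, [-0.06, 0.5, 0], [0, 0, 0]],
  [-1, [0, 0, -0.5], [0, 0, 0]],
  [-1, [0, 0, -0.5], [0, 0, 0]],
  [-1, [0, 0, 0], [0, 0, 0]],
  [-1, [0, 0, 0], [0, 0, 0]],
])

```text
time: 7.4
position: [0.4649, -0.0807, 0.1108]
tcp_rot: [-90.0, 0.1, -6.3]
ft_force: [-0.4, -0.1, 0.7]
opening: 0.155
```

Run:
```python
from h import *
a=snap('scene');b=snap('top'); o=bot.observe();p=o['position'];print(o['opening'],o['ft_force'],p)
blue=lambda r,g,b:(b>110)&(b>r+60)
S=load('scene')
u,v=[int(x) for x in proj(a,[.466,-.081,.06])]
A=cv2.resize(a['image'][v-45:v+35,u-40:u+40],None,fx=6,fy=6,interpolation=cv2.INTER_CUBIC)
for q in([.4662,-.0811,.032],p-[0,0,.05]): print((proj(a,q)-[u-40,v-45])*6)
save(A,'e2.png')
```

```text
0.15504667369236433 [ 0.64107849 -0.26486096 -0.09020076] [ 0.46570023 -0.081031    0.11156955]
[246.02247284 331.79587479]
[244.58812683 268.03074899]
```

View pics/e2.png

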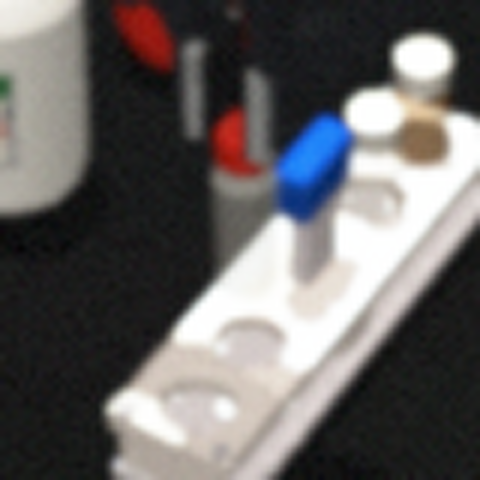

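Hole_2 appears at about (250,340) in the crop, under the vial's lower end at (243,275), as predicted. I'll lower in stages and watch the force.

Emit:
arm_command([
  [-1, [0.02, 0, -0.8], [0, 0, 0]],
  [-1, [0, 0, -0.7], [0, 0, 0]],
  [-1, [0, 0, -0.3], [0, 0, 0]],
  [-1, [0, 0, 0], [0, 0, 0]],
])

```text
time: 7.83
position: [0.4654, -0.081, 0.0746]
tcp_rot: [-90.0, 0.1, -6.4]
ft_force: [0.1, -0.3, -0.2]
opening: 0.155
```

Emit:
arm_command([
  [-1, [0, 0, -0.2], [0, 0, 0]],
  [-1, [0, 0, -0.2], [0, 0, 0]],
  [-1, [0, 0, 0], [0, 0, 0]],
])

```text
time: 8.08
position: [0.4661, -0.081, 0.0673]
tcp_rot: [-90.0, -0.0, -6.4]
ft_force: [0.0, -0.1, -0.1]
opening: 0.159
```

Emit:
arm_command([
  [-1, [0, 0, -0.3], [0, 0, 0]],
  [-1, [0, 0, -0.2], [0, 0, 0]],
  [-1, [0, 0, 0], [0, 0, 0]],
  [-1, [0, 0, 0], [0, 0, 0]],
])

```text
time: 8.42
position: [0.4659, -0.0809, 0.0571]
tcp_rot: [-90.0, 0.0, -6.3]
ft_force: [0.6, 0.8, 0.5]
opening: 0.153
```

Emit:
arm_command([
  [0, [0, 0, 0], [0, 0, 0]],
  [0, [0, 0, 0], [0, 0, 0]],
  [0, [0, 0, 0], [0, 0, 0]],
  [0, [0, 0, 0], [0, 0, 0]],
  [0, [0, 0, 0], [0, 0, 0]],
  [0, [0, 0, 1], [0, 0, 0]],
  [0, [0, 0, 1], [0, 0, 0]],
  [0, [0, 0, 1], [0, 0, 0]],
  [0, [0, 0, 0.5], [0, 0, 0]],
  [0, [0, 0, 0], [0, 0, 0]],
])

```text
time: 9.25
position: [0.4675, -0.0812, 0.1296]
tcp_rot: [-90.0, -0.2, -6.3]
ft_force: [0.6, 1.1, 0.0]
opening: 0.503
```

Run:
```python
from h import *
a=snap('scene'); o=bot.observe();p=o['position'];print(o['opening'],p)
print(blob(a['image'],260,300,175,240,red),proj(a,[.466,-.081,.0685]))
```

```text
0.5017837482014254 [ 0.46685889 -0.08108585  0.12821071]
(np.float64(278.4583333333333), np.float64(205.07291666666666), np.int64(96)) [279.79607839 211.96386056]
```

Run:
```python
from h import *
a=load('scene')
print(blob(a['image'],260,300,195,240,red),proj(a,[.466,-.081,.0685]))
```

```text
(np.float64(279.6986301369863), np.float64(213.95890410958904), np.int64(73)) [279.79607839 211.96386056]
```

Vial seated: the cap blob is at the predicted pixel. Next is the brown vial.

Emit:
arm_command([
  [0, [0.12, -0.4, 0], [0, 0, 0]],
  [0, [0.25, -1, 0], [0, 0, 0]],
  [0, [0.25, -1, 0], [0, 0, 0]],
  [0, [0.25, -1, 0], [0, 0, 0]],
  [0, [0.25, -1, 0], [0, 0, 0]],
  [0, [0.25, -1, 0], [0, 0, 0]],
  [0, [0.25, -1, 0], [0, 0, 0]],
  [0, [0.25, -1, 0], [0, 0, 0]],
  [0, [0.25, -1, 0], [0, 0, 0]],
  [0, [0.25, -1, 0], [0, 0, 0]],
  [0, [0.25, -1, 0], [0, 0, 0]],
  [0, [0.25, -1, 0], [0, 0, 0]],
  [0, [0.25, -0.9, 0], [0, 0, 0]],
  [0, [0.06, 0, 0], [0, 0, 0]],
  [0, [0, 0, 0], [0, 0, 0]],
  [0, [0, 0, 0], [0, 0, 0]],
])

```text
time: 10.63
position: [0.5289, -0.3266, 0.1261]
tcp_rot: [-89.9, 0.1, -6.4]
ft_force: [-0.6, 0.3, 0.7]
opening: 0.497
```

Emit:
arm_command([
  [0, [0.04, -0.01, -0.8], [0, 0, 0]],
  [0, [0, 0, -1], [0, 0, 0]],
  [0, [0, 0, -1], [0, 0, 0]],
  [0, [0, 0, -0.8], [0, 0, 0]],
  [0, [0, 0, 0], [0, 0, 0]],
  [0, [0, 0, 0], [0, 0, 0]],
])

```text
time: 11.13
position: [0.5298, -0.326, 0.0549]
tcp_rot: [-89.9, 0.1, -6.3]
ft_force: [0.4, -0.1, 0.1]
opening: 0.506
```

Emit:
arm_command([
  [-1, [0, 0, 0], [0, 0, 0]],
  [-1, [0, 0, 0], [0, 0, 0]],
  [-1, [0, 0, 0], [0, 0, 0]],
  [-1, [0, 0, 0], [0, 0, 0]],
  [-1, [0, 0, 0], [0, 0, 0]],
  [-1, [0, 0, 0], [0, 0, 0]],
  [-1, [0, 0, 0], [0, 0, 0]],
  [-1, [0, 0, 0], [0, 0, 0]],
])

```text
time: 11.8
position: [0.5314, -0.3275, 0.0569]
tcp_rot: [-90.1, -0.1, -6.3]
ft_force: [0.3, 0.9, 5.8]
opening: 0.153
```

Emit:
arm_command([
  [-1, [0, 0, 0.3], [0, 0, 0]],
  [-1, [0, 0, 1], [0, 0, 0]],
  [-1, [0, 0, 1], [0, 0, 0]],
  [-1, [0, 0, 1], [0, 0, 0]],
  [-1, [0, 0, 0.4], [0, 0, 0]],
  [-1, [0, 0, 0], [0, 0, 0]],
])

```text
time: 12.3
position: [0.5317, -0.3279, 0.1319]
tcp_rot: [-90.1, -0.2, -6.3]
ft_force: [-0.6, -0.1, -0.4]
opening: 0.148
```

Run:
```python
from h import *
a=snap('scene'); o=bot.observe();p=o['position'];print(o['opening'],p,o['ft_force'])
u,v=[int(x) for x in proj(a,p)]
save(a['image'][v-30:v+50,u-40:u+40],'e3.png',6)
print((proj(a,p-[0,0,.05])-[u-40,v-30])*6)
```

```text
0.1512378466225689 [ 0.53096357 -0.3275011   0.13020836] [ 0.77236318 -0.27376055 -0.34235033]
[208.53739666 303.76348359]
```

View pics/e3.png

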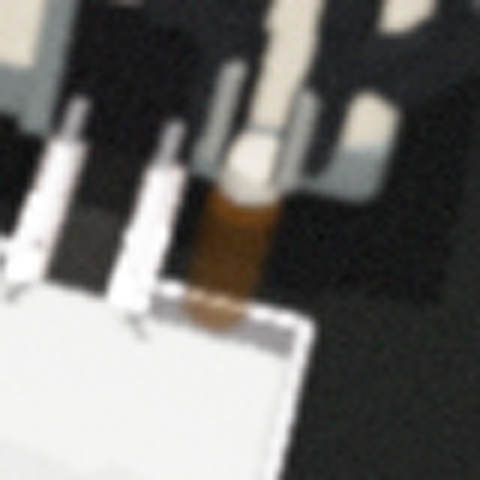

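The brown vial is held upright with its lower end at (215,315), as predicted. Next is hole_1.

Emit:
arm_command([
  [-1, [-0.21, 0.5, 0.3], [0, 0, 0]],
  [-1, [-0.385, 1, 0], [0, 0, 0]],
  [-1, [-0.385, 1, 0], [0, 0, 0]],
  [-1, [-0.385, 1, 0], [0, 0, 0]],
  [-1, [-0.385, 1, 0], [0, 0, 0]],
  [-1, [-0.385, 1, 0], [0, 0, 0]],
  [-1, [-0.385, 1, 0], [0, 0, 0]],
  [-1, [-0.385, 1, 0], [0, 0, 0]],
  [-1, [-0.385, 1, 0], [0, 0, 0]],
  [-1, [-0.385, 1, 0], [0, 0, 0]],
  [-1, [-0.385, 1, 0], [0, 0, 0]],
  [-1, [-0.385, 1, 0], [0, 0, 0]],
  [-1, [-0.385, 1, 0], [0, 0, 0]],
  [-1, [0, 0, 0], [0, 0, 0]],
  [-1, [0, 0, -0.5], [0, 0, 0]],
  [-1, [0, 0, -0.6], [0, 0, 0]],
  [-1, [0, 0, 0], [0, 0, 0]],
  [-1, [0, 0, 0], [0, 0, 0]],
])

```text
time: 13.85
position: [0.4327, -0.0769, 0.1126]
tcp_rot: [-90.0, 0.1, -6.3]
ft_force: [-0.1, 0.6, 0.1]
opening: 0.149
```

Run:
```python
from h import *
for i in range(3): cams.camera('top'); print(bot.observe()['position'])
```

```text
[ 0.43331803 -0.07706607  0.11317777]
[ 0.43376044 -0.07720371  0.11349596]
[ 0.43397211 -0.07724448  0.11368377]
```

Emit:
arm_command([
  [-1, [0.02, -0.01, -0.9], [0, 0, 0]],
  [-1, [0, 0, -0.7], [0, 0, 0]],
  [-1, [0, 0, -0.2], [0, 0, 0]],
  [-1, [0, 0, 0], [0, 0, 0]],
])

```text
time: 14.33
position: [0.4337, -0.0774, 0.0769]
tcp_rot: [-90.0, 0.1, -6.4]
ft_force: [-0.5, 0.1, 0.0]
opening: 0.15
```

Emit:
arm_command([
  [-1, [0, 0, -0.3], [0, 0, 0]],
  [-1, [0, 0, -0.2], [0, 0, 0]],
  [-1, [0, 0, 0], [0, 0, 0]],
])

```text
time: 14.58
position: [0.4342, -0.0773, 0.0671]
tcp_rot: [-90.0, 0.0, -6.3]
ft_force: [-0.5, 0.3, -1.1]
opening: 0.149
```

Emit:
arm_command([
  [-1, [0, 0, -0.3], [0, 0, 0]],
  [-1, [0, 0, -0.2], [0, 0, 0]],
  [-1, [0, 0, 0], [0, 0, 0]],
  [-1, [0, 0, 0], [0, 0, 0]],
])

```text
time: 14.92
position: [0.4342, -0.0773, 0.0572]
tcp_rot: [-90.0, 0.0, -6.3]
ft_force: [-0.0, 0.3, -0.3]
opening: 0.148
```

Emit:
arm_command([
  [0, [0, 0, 0], [0, 0, 0]],
  [0, [0, 0, 0], [0, 0, 0]],
  [0, [0, 0, 0], [0, 0, 0]],
  [0, [0, 0, 0], [0, 0, 0]],
  [0, [0, 0, 0], [0, 0, 0]],
  [0, [0, 0, 0.8], [0, 0, 0]],
  [0, [0, 0, 1], [0, 0, 0]],
  [0, [0, 0, 1], [0, 0, 0]],
  [0, [0, 0, 1], [0, 0, 0]],
  [0, [0, 0, 0.5], [0, 0, 0]],
  [0, [0, 0, 0], [0, 0, 0]],
  [0, [0, 0, 0], [0, 0, 0]],
])

```text
time: 15.92
position: [0.4346, -0.0774, 0.1435]
tcp_rot: [-90.0, -0.1, -6.3]
ft_force: [-0.7, -0.4, -0.1]
opening: 0.499
```

```bash
cat >> h.py <<'E'
blue=lambda r,g,b:(b>120)&(b>r+70)
E
python3 - <<'E'
from h import *
import subprocess
a=snap('scene'); b=snap('top'); p=bot.observe()['position'];print(p)
# blue grip: compare blob in scene now vs predicted blob centre
g=proj(a,[.504,-.0853,.075]); print('grip pred',g,'blob',blob(a['image'],275,305,175,225,blue))
u,v=int(g[0]),int(g[1])
A=cv2.resize(a['image'][v-40:v+60,u-60:u+60],None,fx=4,fy=4,interpolation=cv2.INTER_CUBIC)
u,v=[int(x) for x in proj(b,[.504,-.085,.03])]
B=cv2.resize(b['image'][v-50:v+50,u-35:u+45],None,fx=4,fy=4,interpolation=cv2.INTER_CUBIC)
save(np.hstack([A,B]),'f1.png')
E
```

```text
[ 0.43375641 -0.07725824  0.14250505]
grip pred [290.42166306 197.29155198] blob (np.float64(290.41803278688525), np.float64(196.29508196721312), np.int64(122))
```

View pics/f1.png

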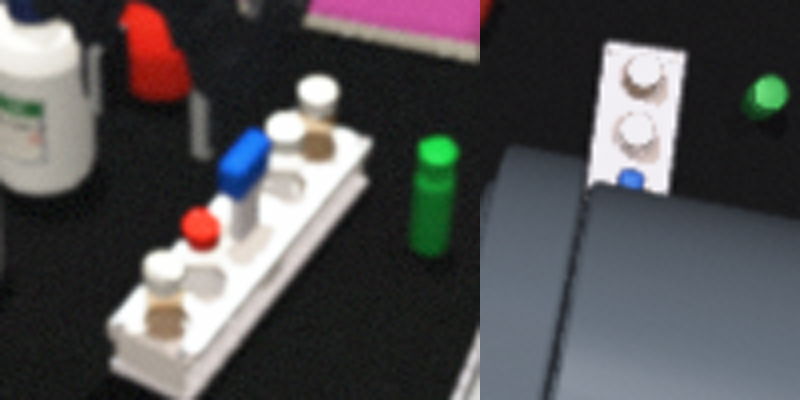

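All four vials are in the carrier: caps at (163,270), (200,230), (285,130) and (318,95) in the crop. The grip blob matches its predicted pixel. I'll move above the grip and descend.

Emit:
arm_command([
  [0, [0.87, -0.1, 0], [0, 0, 0]],
  [0, [0.87, -0.1, 0], [0, 0, 0]],
  [0, [0.87, -0.1, 0], [0, 0, 0]],
  [0, [0.87, -0.1, 0], [0, 0, 0]],
  [0, [0, 0, 0], [0, 0, 0]],
  [0, [0, 0, 0], [0, 0, 0]],
  [0, [0, 0, 0], [0, 0, 0]],
  [0, [0, 0, 0], [0, 0, 0]],
])

```text
time: 16.68
position: [0.5028, -0.0852, 0.1429]
tcp_rot: [-90.0, 0.1, -6.3]
ft_force: [0.1, 1.0, 0.3]
opening: 0.501
```

Emit:
arm_command([
  [0, [0, 0, -1], [0, 0, 0]],
  [0, [0, 0, -1], [0, 0, 0]],
  [0, [0, 0, -1], [0, 0, 0]],
  [0, [0, 0, -0.4], [0, 0, 0]],
  [0, [0, 0, 0], [0, 0, 0]],
  [0, [0, 0, 0], [0, 0, 0]],
  [0, [0, 0, 0], [0, 0, 0]],
  [0, [0, 0, 0], [0, 0, 0]],
])

```text
time: 17.35
position: [0.5047, -0.0855, 0.0765]
tcp_rot: [-90.0, -0.1, -6.3]
ft_force: [-0.5, 0.7, -0.5]
opening: 0.501
```

Emit:
arm_command([
  [-1, [0, 0, 0], [0, 0, 0]],
  [-1, [0, 0, 0], [0, 0, 0]],
  [-1, [0, 0, 0], [0, 0, 0]],
  [-1, [0, 0, 0], [0, 0, 0]],
  [-1, [0, 0, 0], [0, 0, 0]],
  [-1, [0, 0, 0], [0, 0, 0]],
  [-1, [0, 0, 0], [0, 0, 0]],
  [-1, [0, 0, 0], [0, 0, 0]],
  [-1, [0, 0, 0], [0, 0, 0]],
  [-1, [0, 0, 0], [0, 0, 0]],
])

```text
time: 18.18
position: [0.5039, -0.0854, 0.0753]
tcp_rot: [-90.0, 0.0, -6.3]
ft_force: [0.2, 1.3, -0.7]
opening: -0.003
```

Emit:
arm_command([
  [-1, [0, 0, 0.1], [0, 0, 0]],
  [-1, [0, 0, 0.1], [0, 0, 0]],
  [-1, [0, 0, 0.2], [0, 0, 0]],
  [-1, [0, 0, 0.2], [0, 0, 0]],
  [-1, [0, 0, 0], [0, 0, 0]],
  [-1, [0, 0, 0], [0, 0, 0]],
  [-1, [0, 0, 0], [0, 0, 0]],
])

```text
time: 18.77
position: [0.5039, -0.0853, 0.0875]
tcp_rot: [-90.0, -0.0, -6.3]
ft_force: [-0.3, 0.1, -0.7]
opening: -0.001
```

The jaws closed fully on nothing, so the grip was missed. My 12 views are used up, so from here I'll read the camera through image code, using a colour-class text map.

```bash
cat >> h.py <<'E'
def amap(im,x0,x1,y0,y1):
    h=cv2.cvtColor(im,cv2.COLOR_RGB2HSV).astype(int)
    for y in range(y0,y1):
        s=''
        for x in range(x0,x1):
            H,S,V=h[y,x]
            if S>110 and V>70: s+='R' if H<8 or H>170 else 'o' if H<30 else 'G' if H<90 else 'B' if H<130 else 'P'
            else: s+=' ' if V<50 else '.' if V<90 else '-' if V<150 else '+' if V<205 else '#'
        print(y,s)
E
python3 - <<'E'
from h import *
o=bot.observe();print(o['position'],o['opening'])
a=snap('scene'); b=snap('top'); print(blob(a['image'],275,305,165,225,blue))
p=o['position']
for d in(-.019,0,.02,.054): print(d,proj(a,p+[0,0,d]))
amap(a['image'],255,345,150,235)
E
```

```text
[ 0.50392861 -0.08533849  0.08745222] -0.0011337094778977375
(np.float64(290.3541666666667), np.float64(197.30208333333334), np.int64(96))
-0.019 [290.39392606 199.80104143]
0 [290.48343308 192.53796221]
0.02 [290.58044242 184.66610494]
0.054 [290.7523029 170.7204246]
150                                                         ...PPPPPPPPPPPPPPPPPPPPPPPPPPPPPPP
151                                                         ...PPPPPPPPPPPPPPPPPPPPPPPPPPPPPPP
152                                                         ...-PPPPPPPPPPPPPPPPPPPPPPPPPPPPPP
153         .                                                ..--PPPPPPPPPPPPPPPPPPPPPPPPPPPPP
154        RRR.                                             ....--PPPPPPPPPPPPPPPPPPPPPPPPPPPP
155       RRRRR.       ..                                   .....--PPPPPPPPPPPPPPPPPPPPPPPPPPP
156      .RRRRRR      .RR.                                ........--PPPPPPPPPPPPPPPPPPPPPPPPPP
157      RRRRRRR.     RRRR.                             PPP........---..PPPPPPPPPPPPPPPPPPPPPP
158     RRRRRRRRR.    RRRRR                            PPPP-...........
[... 6496 characters left out ...]
 .--+#####+++++####++++++#####++++++##+-                                          
228         .-+++++++++++++#####++++#####++++++##+-.                                          
229         -###+++++++++#######+++#####+++++###+-.                                           
230        -+####+++++++###############++++####+-.                                            
231       .+#######+++#################++++###+-.                                             
232      .+#########+#################++++####+.                                              
233     .-#######+++o+++##############+++###++-.                                              
234    .-#######++ooo+--+############+++###++-.
```

The closed fingertips show at rows 191–192, and they cover the top of the blue block instead of straddling it. Allowing for the pads' front edge, the tips sit about 10 mm above the TCP level, not 19 mm ahead of it. So they closed above the block. I'll open and go lower: TCP 0.055 is safe even if the stated tip length is right.

Emit:
arm_command([
  [0, [0, 0, 0.5], [0, 0, 0]],
  [0, [0, 0, 0], [0, 0, 0]],
  [0, [0, 0, 0], [0, 0, 0]],
  [0, [0, 0, 0], [0, 0, 0]],
  [0, [0, 0, 0], [0, 0, 0]],
  [0, [0, 0, -0.5], [0, 0, 0]],
  [0, [0, 0, -0.6], [0, 0, 0]],
  [0, [0, 0, -0.5], [0, 0, 0]],
  [0, [0, 0, -0.3], [0, 0, 0]],
  [0, [0, 0, -0.2], [0, 0, 0]],
  [0, [0, 0, 0], [0, 0, 0]],
  [0, [0, 0, 0], [0, 0, 0]],
])

```text
time: 19.87
position: [0.5038, -0.0854, 0.0552]
tcp_rot: [-90.0, 0.0, -6.3]
ft_force: [0.9, 0.4, -0.6]
opening: 0.498
```

Run:
```python
from h import *
o=bot.observe();print(o['position'],o['opening'],o['ft_force'])
a=snap('scene')
amap(a['image'],268,330,170,210)
```

```text
[ 0.50384423 -0.08535505  0.05523201] 0.4984815726145857 [ 0.90567189  0.43741718 -0.57468355]
170                                            ..............     
171     .                                      ...............    
172                                             ..............    
173                                             ......  ......    
174                                             .....     ...     
175                                          .......       ..     
176                                         .+++-...              
177 .                                       -###+-.               
178 RR.           ..                        -###+-.               
179 RRR.          ..                        -####+.               
180 RRRR          .                         -#####-               
181 RRRR                                    .+###+.               
182 ...                                     .-##+-                
183         .                                ----                 
184        .-..                              .--.                 

[... 962 characters left out ...]
BBBBBBBB------.    .-#########++-.        
200                 BBBBBBBBBBBB------.    .+########+++-.        
201                 BBBBBBBBBBB-+-----.    -########++##+-.       
202                 BBBBBBBBBB--++----.   .+#######++####+.       
203                 BBBBBBBBB--+++----.  .-#######++####+-.       
204                 BBBBBBBB---+++----.  -########+####+-.        
205                .-++BBBB---+##+----...+#######+####+-.         
206               .-###+-BB---+###+-----+#######++####+.          
207               -#####+-----+####+++++#######++####+-           
208            ...+#####+++---+###############++####+-.           
209          RRRRR######+++---+###############+####+-.
```

Now the fingers straddle the block, with tips at (276,198) and (300,206). Close.

Emit:
arm_command([
  [-1, [0, 0, 0], [0, 0, 0]],
  [-1, [0, 0, 0], [0, 0, 0]],
  [-1, [0, 0, 0], [0, 0, 0]],
  [-1, [0, 0, 0], [0, 0, 0]],
  [-1, [0, 0, 0], [0, 0, 0]],
  [-1, [0, 0, 0], [0, 0, 0]],
  [-1, [0, 0, 0], [0, 0, 0]],
  [-1, [0, 0, 0], [0, 0, 0]],
  [-1, [0, 0, 0], [0, 0, 0]],
  [-1, [0, 0, 0], [0, 0, 0]],
])

```text
time: 20.75
position: [0.5043, -0.0856, 0.0559]
tcp_rot: [-90.0, -0.1, -6.4]
ft_force: [0.5, -1.5, 5.6]
opening: 0.15
```

Run:
```python
from h import *
o=bot.observe();print(o['position'],o['opening'],o['ft_force'],o['ft_torque'])
a=snap('scene')
amap(a['image'],268,320,180,210)
```

```text
[ 0.50429098 -0.08561557  0.0559086 ] 0.1496335927230926 [ 0.46521986 -1.50548129  5.63967828] [-0.2443371   0.24574249 -0.02444111]
180 RRRR                                -#####-.        
181 RRR.                                -+###-.         
182 ...                  .              .-+--.          
183                                      ..             
184                                                     
185                                                     
186                 .                                   
187               .-..                          ...     
188              .---.                        .-----..  
189              .---.                        .-+###++-.
190              .--..                       .-++#####+-
191              .--.     .B.              ..-o-+#######
192              .--.   .BB-...           ..-----+######
193              .--.. .BBB---..       ...---oo--+######
194              .---  BBBB----.     .------oo---+######
195              .---.BBBBB----.     -+++++-----++######
196              .---BBBBBB----.     -####+++++++#######
197              .---BBBBBB----.     -######+++########+
198              .---BBBBBB----.    .-################+-
199              .---BBBBBB----.    .-+##############++-
200               ---BBBBBB----.    -+++#############+++
201               .--BBBBBB----.   .-++++###########++##
202                .BBBBBBB----.  .-++#+++#########++###
203                 BBBBBBB----...-++####+########++####
204                 BBBBBBB------+++#############++####+
205                .-++BBBB----+#################+####+-
206               .-###+-B----+#################+####+-.
207              .-#####+-----+################++####+- 
208             .-+#####+++---+###############++####+-. 
209          .RRR+######++++-++##############++####+-.
```

The jaws hold the block: opening 0.15 is about 14 mm, and the pads cover both faces. Trial lift.

Emit:
arm_command([
  [-1, [0, 0, 0.2], [0, 0, 0]],
  [-1, [0, 0, 0.2], [0, 0, 0]],
  [-1, [0, 0, 0.3], [0, 0, 0]],
  [-1, [0, 0, 0.3], [0, 0, 0]],
  [-1, [0, 0, 0], [0, 0, 0]],
  [-1, [0, 0, 0], [0, 0, 0]],
  [-1, [0, 0, 0], [0, 0, 0]],
])

```text
time: 21.38
position: [0.5039, -0.0853, 0.0754]
tcp_rot: [-90.0, -0.0, -6.3]
ft_force: [-0.5, 0.3, -1.9]
opening: 0.149
```

Run:
```python
from h import *
o=bot.observe();print(o['position'],o['opening'],o['ft_force'],o['ft_torque'],o['tcp_rot'])
a=snap('scene')
amap(a['image'],235,325,160,275)
```

```text
[ 0.50385323 -0.08530754  0.07537267] 0.14918051236678626 [-0.5358686   0.27470245 -1.91834748] [-0.01666948  0.02768281 -0.00539834] [-9.00039889e+01 -1.75144935e-03 -6.34082311e+00]
160 .........-+####-.      RRRRRRR.     RRR                                     .....--PPPPPPP
161 BB......--+####+.      RRRRRRRR    .RRRR                                   ......---PPPPPP
162 --...---++#####+-.    .RRRRRRRR.   .RRRR.                                ..........---....
163 ++++++++########+-    RRRRRRRRRR    RRRRR                               .--.............  
164 ################+-.   RRRRRRRRRR.   .RRRR                                ................ 
165 ################+-.   RRRRRRRRRRR    .RR.                                   .........-....
166 ################++.   RRRRRRRRRRR.                                          ..............
167 ################++.   .RRRRRRRRRRR                                       ........   ......
168 ################++.   .RRRRRRRRRRRR                                   ..----...       ... 
169 ################+-.   .RRRRRRRRRRRR.                     
[... 9217 characters left out ...]
                               
267 +--++++++++++RRRRRRRRRRRRRRRRRRRRRRRR.                                                    
268 ...-----++---+RRRRRRRRRRRRRRRRRRRRRRR.                                                    
269     ........--RRRRRRRRRRRRRRRRRRRRRRR                                                     
270              .  ....RRRRRRRRRRRRRRRRR                                                     
271                         .....RRRRRRR                                                      
272                                                                                           
273                                                                                           
274
```

The carrier is lifted and hangs from the grip, with all caps up by the same amount. Raise to about 160 mm foot height.

Emit:
arm_command([
  [-1, [0, 0, 0.3], [0, 0, 0]],
  [-1, [0, 0, 0.7], [0, 0, 0]],
  [-1, [0, 0, 1], [0, 0, 0]],
  [-1, [0, 0, 1], [0, 0, 0]],
  [-1, [0, 0, 1], [0, 0, 0]],
  [-1, [0, 0, 1], [0, 0, 0]],
  [-1, [0, 0, 1], [0, 0, 0]],
  [-1, [0, 0, 0.7], [0, 0, 0]],
  [-1, [0, 0, 0.4], [0, 0, 0]],
  [-1, [0, 0, 0.2], [0, 0, 0]],
  [-1, [0, 0, 0], [0, 0, 0]],
  [-1, [0, 0, 0], [0, 0, 0]],
])

```text
time: 22.43
position: [0.5036, -0.0853, 0.2207]
tcp_rot: [-90.0, 0.1, -6.3]
ft_force: [0.2, -0.3, -3.2]
opening: 0.147
```

Emit:
arm_command([
  [-1, [0, 0.2, 0], [0, 0, 0]],
  [-1, [0.05, 0.4, 0], [0, 0, 0]],
  [-1, [0.07, 0.7, 0], [0, 0, 0.02]],
  [-1, [0.07, 0.9, 0], [0, 0, 0.02]],
  [-1, [0.07, 0.9, 0], [0, 0, 0.02]],
  [-1, [0.07, 0.9, 0], [0, 0, 0.02]],
  [-1, [0.07, 0.9, 0], [0, 0, 0.02]],
  [-1, [0.07, 0.9, 0], [0, 0, 0.02]],
  [-1, [0.07, 0.9, 0], [0, 0, 0.02]],
  [-1, [0.07, 0.9, 0], [0, 0, 0.02]],
  [-1, [0.07, 0.9, 0], [0, 0, 0.02]],
  [-1, [0.07, 0.9, 0], [0, 0, 0.02]],
  [-1, [0.07, 0.9, 0], [0, 0, 0.02]],
  [-1, [0.07, 0.9, 0], [0, 0, 0]],
  [-1, [0.07, 0.9, 0], [0, 0, 0]],
  [-1, [0.07, 0.8, 0], [0, 0, 0]],
  [-1, [0.07, 0.6, 0], [0, 0, 0]],
  [-1, [0.07, 0.5, 0], [0, 0, 0]],
  [-1, [0.07, 0.3, 0], [0, 0, 0]],
  [-1, [0, 0.2, 0], [0, 0, 0]],
])

```text
time: 24.1
position: [0.5288, 0.2053, 0.2211]
tcp_rot: [-90.0, 0.0, 6.9]
ft_force: [-0.2, -0.7, -3.8]
opening: 0.148
```

Emit:
arm_command([
  [-1, [0, 0, 0], [0, 0, 0]],
  [-1, [0, 0, 0], [0, 0, 0]],
  [-1, [0, 0, 0], [0, 0, 0]],
  [-1, [0, 0, 0], [0, 0, 0]],
])

```text
time: 24.43
position: [0.5287, 0.204, 0.2215]
tcp_rot: [-90.0, -0.0, 6.8]
ft_force: [0.5, -0.6, -3.2]
opening: 0.145
```

Emit:
arm_command([
  [-1, [-0.03, 0.02, -0.3], [0, 0, 0]],
  [-1, [-0.03, 0.02, -0.6], [0, 0, 0]],
  [-1, [0, 0, -0.8], [0, 0, 0]],
  [-1, [0, 0, -0.8], [0, 0, 0]],
  [-1, [0, 0, -0.5], [0, 0, 0]],
  [-1, [0, 0, -0.3], [0, 0, 0]],
  [-1, [0, 0, 0], [0, 0, 0]],
  [-1, [0, 0, 0], [0, 0, 0]],
  [-1, [0, 0, 0], [0, 0, 0]],
  [-1, [0, 0, 0], [0, 0, 0]],
  [-1, [0, 0, 0], [0, 0, 0]],
  [-1, [0, 0, 0], [0, 0, 0]],
])

```text
time: 25.43
position: [0.5278, 0.2055, 0.1559]
tcp_rot: [-90.0, -0.0, 6.9]
ft_force: [-0.0, -0.2, -2.2]
opening: 0.148
```

Run:
```python
from h import *
a=snap('scene');b=snap('top'); o=bot.observe(); p=o['position']; print(p,o['tcp_rot'],o['opening'],o['ft_force'])
z=p[2]-.0557; y=np.radians(o['tcp_rot'][2]); R=np.array([[np.cos(y),-np.sin(y),0],[np.sin(y),np.cos(y),0],[0,0,1]])
O=np.array([p[0],p[1],z])
for n,q in dict(h1cap=(-.07,0,.071),h2cap=(-.038,0,.071),h4cap=(.07,0,.071),grip=(0,0,.075),c_nl=(-.087,.022,.032),c_nr=(-.087,-.022,.032),c_fr=(.087,-.022,.032),b_nr=(-.087,-.022,0),b_fr=(.087,-.022,0),b_nl=(-.087,.022,0)).items():
    print(n,proj(a,O+R@q).round(1),proj(b,O+R@q).round(1))
amap(a['image'],110,215,105,235)
```

```text
[0.52764402 0.20553571 0.15566318] [-8.99960958e+01 -2.86431741e-02  6.85858468e+00] 0.15187311752179905 [ 0.51348685  0.1184001  -3.17788997]
h1cap [143.5 131.5] [154.9 232.8]
h2cap [151.8 121.9] [153.5 215.9]
h4cap [177.4  92.6] [149.  159.7]
grip [160.9 109.4] [151.3 195.8]
c_nl [132.9 151. ] [150.2 242.4]
c_nr [153.4 155.5] [172.5 240.2]
c_fr [193.1 106.2] [165.2 153.3]
b_nr [156.4 168.4] [176.4 239.9]
b_fr [195.  118.7] [169.4 156. ]
b_nl [136.3 163.8] [154.9 242. ]
105 +++---+++++----------------------------..--.   .BB---..     -+++--++++++++++++---..       ..----------+++
106 ++++--++++++---------------------------..--.  .BBB---..     .-+--+++++++++######++--.      .---++-----+++
107 ++++--++++++----------------------------.---..BBBB----.     .--+++++++++++########++-      .---+++-----++
108 ++++---+++++----------------------------..--.BBBBBB---.     .-++++++------+########+-      ..---+------++
109 ++++---+++++----------------------------..---BBBBBB---.     .-####+-o------+#######-.      ..----------++
110 +++++--+++++-----------------------------.---BBBBBB---..    -#####+---
[... 12869 characters left out ...]
                             ..---.-
228                                  ...----+++++++++++++++--.                                         ...---
229                                      ...----++++++++++--.                                           ..---
230                                          ...----++++++--.                                            ....
231                                              ...-------.                                                .
232                                                  ......                                                  
233                                                                                                          
234
```

In scene, the carrier matches the prediction: near-left bottom corner at (136,163), red cap at (152,125) and far-right corner at (193,106). So it is level and where expected. Next I'll check the nest by triangulating its blue strips from the two initial pictures.

Run:
```python
from h import *
N=np.array([.5274,.2048]);y=np.radians(6.9);c,s=np.cos(y),np.sin(y)
S={'near':(-.0945,0),'far':(.0945,0),'nl':(-.051,.029),'fl':(.051,.029),'nr':(-.051,-.029),'fr':(.051,-.029)}
L={}
for n in('top','scene'):
    C=load(n); im=cv2.imread(f'pics/{n}0.png')[...,::-1]
    m=(blue(*[im[...,i].astype(int) for i in range(3)])).astype(np.uint8)
    k,lab,st,ce=cv2.connectedComponentsWithStats(m); L[n]={}
    for q,(a,b) in S.items():
        P=np.array([N[0]+c*a-s*b,N[1]+s*a+c*b,.068]); u=(proj(C,P)+.5)*1.4-.5
        j=min((i for i in range(1,k) if st[i,4]>40),key=lambda i:np.hypot(*(ce[i]-u)))
        L[n][q]=(ce[j]+.5)/1.4-.5; print(n,q,u.round(1),ce[j].round(1),st[j])
A,B=load('top'),load('scene')
PA,PB=[C['mtx']@C['camera_from_world'][:3] for C in(A,B)]
X={}
for q in S:
    h=cv2.triangulatePoints(PA,PB,L['top'][q].reshape(2,1),L['scene'][q].reshape(2,1)).ravel(); X[q]=h[:3]/h[3]; print(q,(X[q]*1e3).round(1))
print('mean ends',(X['near']+X['far'])/2,'sides',(X['nl']+X['fl']+X['nr']+X['fr'])/4)
for a,b in(('near','far'),('nl','fl'),('nr','fr')): d=X[b]-X[a]; print(np.degrees(np.arctan2(d[1],d[0])))
```

```text
top near [238.7 342.2] [237.9 342.1] [227 338  23   9 149]
top far [228.4 218.9] [227.2 218.3] [216 214  24   9 168]
top nl [217.2 315.4] [215.9 316.1] [211 298  11  36 279]
top fl [211.8 248.9] [210.  248.4] [205 231  11  35 286]
top nr [255.4 311.6] [255.2 312.2] [252 294   8  36 202]
top fr [249.7 245.1] [248.9 244.3] [245 227   9  36 205]
scene near [207.2 253.5] [207.2 255.6] [196 251  25   9 108]
scene far [265.5 178.1] [265.1 179.9] [255 174  21  13 202]
scene nl [204.2 230.5] [202.7 233. ] [191 219  24  29 306]
scene fl [236.5 190.4] [235.6 191.7] [225 179  22  26 257]
scene nr [239.7 238.5] [239.9 241.1] [229 228  23  27 156]
scene fr [270.2 197.5] [270.6 199. ] [261 187  20  24 135]
near [433.8 195.4  63. ]
far [623.2 219.4  62.3]
nl [472.4 230.9  62.7]
fl [576.1 243.7  63.3]
nr [479.8 170.8  63.1]
fr [583.7 184.2  62.8]
mean ends [0.52852472 0.20739597 0.06264964] sides [0.52800986 0.20738165 0.06298005]
7.213714749872341
7.031060802104174
7.319262396557083
```

All six strips triangulate to a consistent height. The nest centre is about (528.2, 207.2) mm with yaw 7.1°. Final correction and lowering to 15 mm over the rim.

Emit:
arm_command([
  [-1, [0.03, 0.08, -0.2], [0, 0, 0.004]],
  [-1, [0, 0, -0.2], [0, 0, 0]],
  [-1, [0, 0, -0.15], [0, 0, 0]],
  [-1, [0, 0, -0.1], [0, 0, 0]],
  [-1, [0, 0, 0], [0, 0, 0]],
  [-1, [0, 0, 0], [0, 0, 0]],
  [-1, [0, 0, 0], [0, 0, 0]],
  [-1, [0, 0, 0], [0, 0, 0]],
  [-1, [0, 0, 0], [0, 0, 0]],
  [-1, [0, 0, 0], [0, 0, 0]],
  [-1, [0, 0, 0], [0, 0, 0]],
  [-1, [0, 0, 0], [0, 0, 0]],
])

```text
time: 26.53
position: [0.5281, 0.207, 0.1424]
tcp_rot: [-90.0, -0.0, 7.1]
ft_force: [-0.6, -0.1, -2.6]
opening: 0.147
```

Run:
```python
from h import *
old=cv2.resize(cv2.imread('pics/scene0.png')[...,::-1],(560,420),interpolation=cv2.INTER_AREA)
for i in range(4): a=snap('scene'); o=bot.observe(); print((o['position']*1e3).round(1),o['tcp_rot'].round(2),round(o['opening'],3),o['ft_force'].round(1))
im=a['image']
# things to stay put: bulb red, buffer blue cap, green vials, grn
g=lambda r,gg,b:(gg>r+50)&(gg>b+40)
for n,box,f in(('bulb',(255,290,138,185),red),('cap',(225,250,145,165),blue),('green1',(325,350,185,225),g),('green2',(335,360,265,305),g)):
    print(n,blob(old,*box,f),blob(im,*box,f))
d=np.abs(old.astype(int)-im).max(2)>60; print('std/buffer diff px',d[175:235,200:255].sum())
p=o['position'];y=np.radians(o['tcp_rot'][2]);R=np.array([[np.cos(y),-np.sin(y),0],[np.sin(y),np.cos(y),0],[0,0,1]]);O=p-[0,0,.0557]
for n,q in dict(h1cap=(-.07,0,.071),h2cap=(-.038,0,.071),h4cap=(.07,0,.071),c_nl=(-.087,.022,.032),c_fr=(.087,-.022,.032),b_nl=(-.087,.022,0),b_nr=(-.087,-.022,0)).items(): print(n,proj(a,O+R@q).round(1))
print(blob(im,145,162,118,140,red))
amap(im,125,200,105,190)
```

```text
[528.1 207.1 142.4] [-9.0e+01 -1.0e-02  7.1e+00] 0.149 [ 0.3  0.1 -2.4]
[528.1 207.  142.4] [-90.01  -0.     7.1 ] 0.151 [ 0.1  0.4 -2.4]
[528.1 207.  142.4] [-90.   -0.    7.1] 0.145 [ 0.8  1.1 -2.7]
[528.1 207.  142.3] [-90.01   0.     7.1 ] 0.149 [ 0.3 -0.2 -2.6]
bulb (np.float64(269.38979963570125), np.float64(162.42987249544626), np.int64(549)) (np.float64(269.6996805111821), np.float64(163.2555910543131), np.int64(626))
cap (np.float64(237.11864406779662), np.float64(150.94915254237287), np.int64(59)) (np.float64(237.53086419753086), np.float64(151.320987654321), np.int64(81))
green1 (np.float64(338.065306122449), np.float64(203.95102040816326), np.int64(245)) (np.float64(337.95384615384614), np.float64(204.55769230769232), np.int64(260))
green2 (np.float64(347.2240802675585), np.float64(283.5886287625418), np.int64(299)) (np.float64(347.215873015873), np.float64(283.768253968254), np.int64(315))
std/buffer diff px 0
h1cap [144.5 136.9]
h2cap [152.7 127.3]
h4cap [177.8  97.9]
c_nl [134.  156.1]
c_fr [193.3 111.1]
b_nl [137.4 168.7]
b_nr [157.3 173.2]
(np.float64(152.73170731707
[... 6144 characters left out ...]
#++####BBBBBBBBBBB.          BBBBBB-+#######+--...-+########++--. 
182      .+###++####+BBBBBBBBBBBB.        .BBBB-++######+---..-+########++--.  
183      -##########+BBBBBBBBBBBBBBB.     .BBB-++#######+--..-+########++---.  
184      -##########+-BBBBBBBBBBBBBBB.     BBB++#######+--...-########+++--.   
185      .+##########++BBBBBBBBBBBBBB      --++#######+--...-+########++--.    
186      .-++#########++BBBBBBBBBBBBB.    .-+++######++-...-+########+++--.    
187      .-+##++++####++++++BBBBBBBBB..  .-+#+++#####+--...-########+++--.     
188      -######+++++++++++++++++BBBB-----+##+--+###+--...-+########++--.      
189     -+######+--+++++++++++++++++++++++###+--+##++-...-+########++---.
```

```bash
python3 -c "
from h import *
order.job_done()
print(bot.observe()['position'])"
```

```text
the job is handed in; nothing more can be done
the job is handed in; nothing more can be done
```

I moved both loose vials (white with red cap, brown with white cap) from the catch tray into holes 2 and 1 with the carrier standing on the bench. I then lifted the carrier by its blue grip, carried it over the bottles and bulb, and handed the job in while holding it over the nest at about 27 s.

**Last checks**
- **Pose:** the TCP was still at (528.1, 207.0, 142.4) mm with yaw 7.1° and level. That puts the underside about 87 mm above the bench, roughly 14.6 mm over the rim. The nest, triangulated from its six blue strips, is at about (528.2, 207.4) mm with yaw about 7.2°.
- **Carrier and vials:** the carrier's corners and the red cap were within about a pixel of where they should be, and the other caps show in place. The wrist force was about −2.5 N, which fits the full carrier's weight with no contact.
- **Surroundings:** the bottles, the bulb and the green look-alikes show no real displacement. The difference count was zero around the bottles, and colour centroids agreed within about a pixel.

**What disagreed**
- **First grip missed:** the first close on the carrier's grip shut on nothing, because the fingertips sat higher than the stated 19 mm ahead of the TCP. Gripping 20 mm lower worked.
- **Nest position:** my first nest estimate, from the top camera alone, was about 2.5 mm off in y. I corrected it by triangulation before the final lowering.
- **Picture limit:** all 12 picture views went before the carrier grip, so everything after that was checked with image code only.

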